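# Eject the tester's display tray through its hidden slot

## Task

The display tray of the grey burn-in tester is stuck shut. Take the ejector tool from the foam pad, feel along the hidden face under the tester's hood with the rod until you find the release slot, and push the rod in until the tray stands at least 25 mm out of the far side; then draw the rod out and lay the tool back down flat on the pad. Leave everything else on the bench where it is.

Things in the scene. Friction and masses are not known exactly. Their poses are not given: they have to be found in the camera images.
- chassis: Grey burn-in tester, fixed, 195 (x) x 250 (y) x 88 mm high, a low black display head on its roof (to 105 mm). Origin on the bench under the middle of its hidden upright face; x points from that face into the tester, away from the robot (within 0.2 rad), z up. The tester spans x = -45 to +150 mm; the face lies at x = 0 and looks to -x, towards the robot, under a hood.
- face (a point): Middle of the hidden face, 45 mm above the bench. The face is flat, rigid, 6 mm thick, but for one upright slot right through it, 20 mm wide (y) and 36 mm tall, at this height; its middle is 0 to 35 mm to either side of this point along y, never told, and out of sight. The tray's back wall stands behind the whole face, at tester x = 10 mm when shut.
- hood_edge (a point): Middle of the lower edge of the hood's front lip, 69 mm above the bench, 45 mm in front of the hidden face. Under it a channel 130 mm wide (y = -65 to +65 mm of the tester), between a 10 mm thick floor plate and this edge, leads straight to the face: a rod held level can enter. Hood top 88 mm above the bench.
- tray (a joint): The tray's slide, along the tester's x: 0 shut (its 124 x 60 mm aluminium front flush with the far side), grows as it comes out of the far side, to a stop at 0.050 (m). It moves stiffly (3 N friction, plus damping of 6 N per m/s) and stays where it is left. It starts at 0 to 0.005. Its back wall is at chassis x = 10 mm + this value.
- tool: Ejector tool, loose, about 120 g: black handle 70 (x) x 26 (y) x 34 mm (z) with a straight steel rod, 12 mm thick, round-nosed, 105 mm out of its front. Origin: centre of the handle's underside; x along the rod, z up as it lies. Rod axis 22 mm above the underside. Centre of mass about 17 mm ahead of the handle's centre. Starts flat on the pad, pointing roughly away from the robot.
- tool_tip (a point): End of the tool's rod, 140 mm ahead of the handle's centre, on the rod's axis.
- pad: White foam pad on which the ejector tool lies (right of the robot; not the smaller one with nine blocks in rows), fixed, 280 (x) x 190 (y) x 20 mm thick. Origin at the centre of its underside, on the bench.
- led_pad: White LED display block with a coloured face, 60 x 42 x 18 mm, loose, lying on the foam pad; bystander.
- led_left: LED display block, 60 x 42 x 18 mm, loose on the bench left of the tester; bystander.
- led_front: LED display block, 60 x 42 x 18 mm, loose on the bench in front of the tester, nearer the robot; bystander.
- screwdriver: Screwdriver lying on the bench; bystander.
- meter: Black handheld multimeter, 150 x 76 x 36 mm; bystander.
- board: Black solderless breadboard, 165 x 56 x 10 mm, lying flat in front of the robot; bystander.
- tube: Clear tube of display modules, 240 x 30 x 22 mm; bystander.
Not all that is in view belongs to the job. Several things have the shape of the tool; the one meant has the colours described above.

How it is judged:
On the way, in this order (a step that is already met when the one before it is completed fails the run):
1. the rod's end has gone through the slot in the hidden face (8 mm or more past the face's front) (x of tool_tip in the frame of chassis above 0.008 m and y of tool_tip in the frame of chassis between -0.065 and 0.065 m and z of tool_tip in the frame of chassis between 0.01 and 0.08 m), for 0.05 s.
2. the tray is at least 25 mm out, pushed by the rod standing in the slot (value of joint tray above 0.025 m and x of tool_tip in the frame of chassis above 0.03 m and y of tool_tip in the frame of chassis between -0.065 and 0.065 m and z of tool_tip in the frame of chassis between 0.01 and 0.08 m), for 0.1 s.
At the end, for the whole second after the job is handed in: The tray is at least 25 mm out of the tester; the ejector tool lies level (within about 8 degrees) and still on the foam pad, the middle of its handle over the pad (value of joint tray above 0.025 m and x of tool in the frame of pad between -0.14 and 0.14 m and y of tool in the frame of pad between -0.095 and 0.095 m and z of tool_tip in the frame of pad between 0.02 and 0.05 m and angle between tool's own x axis and vertical between 1.42 and 1.72 rad and contact force between tool and pad above 0.3 N and linear speed of tool below 0.02 m/s); the robot touches nothing.
It fails at once if a bystander is moved by more than 30 mm (distance of any of led_pad, led_left, led_front, screwdriver, meter, board, tube from where it was at the start of the episode above 0.03 m).
It also fails if it takes over 67 s, if anything falls off the work surface, if the arm or the gripper's body presses on something with over 40 N, if the wrist force passes 120 N, or if a joint passes its speed limit or range.

## Robot

A 6-joint arm with a two-finger parallel gripper is mounted at the origin on the work surface. World frame = base frame: x ahead of the robot, y to its left, z up, the work surface at z = 0. Lengths are in m, angles in rad, forces in N, time in s.
With the tool pointing down it reaches from about 0.25 to 0.775 m from the base axis. Payload 8.9 kg.
Tool frame: the origin (TCP) lies at the very end of the fingers, on their centre line; the grasp point (between the pads) lies 19 mm behind it; z points along the fingers, y is the line along which they close (so a half turn about z gives the same grasp; the last joint's range is limited). The gripper opens to 85 mm and grips with 20 to 120 N. Pads are 22 mm wide; open, the fingers measure 114 mm over their backs; the gripper's body (76 mm by 85 mm) begins 54 mm behind the grasp point. The pads swing forward as they close: fully open they stand 13 mm farther back than shut.
Start: joints at [-1.48, 0.291, -0.153, 1.127, 0, 1.431], TCP at [0.12, -0.511, 0.231] pointing down, gripper open.
Joint ranges: [-2.52, 2.52], [-0.91, 1.74], [-1.3, 1.37], [-1.96, 2.02], [-1.52, 1.47], [-3.14, 3.14]. Speed limits (rad/s): [2.22, 2.22, 2.79, 3.14, 3.14, 3.14].

## Interface

Orientations are given as a rotation vector (axis times angle).
In Python, from plant import bot gives the robot as it stands.
- The arm moves only by the tool apply_moves, never from a script. Its argument "series" is a list of rows, each a list of 4 numbers: the shift along the world's x, y, z in cm, then the turn about the world's z in degrees. A call has exactly 5 rows; each row shifts and turns the commanded pose from where the row before left it; what a row does not reach is not made up. A row lasts 1/12 s, in which the tool goes at most 41.7 mm and 7.16 degrees, less where a joint would pass 70% of its speed; a pose out of reach is approached as far as the arm can. A call with a gripper value outside its range is refused whole. "fingers" is the opening, from 0 (shut) to 1 (fully open), set as the call begins (left out, the last holds). The fingers move at their own pace and stop on an object; "squeeze" is the grip in N (left out, the last holds). Time passes only in rows, so rows that do not move let the fingers close, or fill a call up. It gives the time, the measured TCP pose, the force, the opening and the grip force at its end, in the units of the state.
- bot.observe(): the state, without advancing time (a new reading comes with each control period).
- bot.read_camera(name): name is "scene" or "top" or "wrist"; returns (picture, depth): 400x640x3 uint8, red, green, blue; 400x640 float32, m along the optical axis (not along the pixel's ray), 0 where there is no reading.
- bot.calibration(name): a dict with "camera_matrix" (3x3 intrinsics, pixels), "k1" (the pictures are not rectified: a ray, as slopes to the right and down, at radius r is drawn at 1 + k1 r^2 times it, then the intrinsics apply), "R" (3x3) and "t" (3): a world point X has camera coordinates R X + t. Camera axes: x right, y down, z forward; pixel columns grow to the right and rows downward; lengths in m; the calibration is good to about 2 mm. A picture is of the moment at which its call begins: read the wrist's pose just before it. calibration takes no time and is no camera call; for the wrist camera it gives the pose at the moment of the call.
- bot.job_done(): hands the job in; it is judged then, once.
The state is a dict: "time": time; "joint_positions": joint angles; "joint_vel": joint speeds; "joint_torque": joint torques, N m; "position": TCP position; "eef_rot": TCP orientation; "force": force on the tool from outside, world axes, zero at the start; "torque": the same for the moment, N m; "opening": finger opening in m; "grasp_force": force on a finger pad.
Only numpy, scipy, OpenCV 4.12 (cv2) and the standard library are available. Lean on these libraries where they do the work, as an engineer would, in place of code of your own. Each camera call takes 0.05 s, during which the arm holds its last target. There are 200 camera calls.

## Working session

There is one attempt and no reset: what is moved stays moved. The work goes in short steps, Python scripts to look and compute and a tool call to move; the robot and the scene stay as the last step left them, time stands still between calls to the robot, and variables do not carry over. Pictures are saved under pics/ and viewed, at most 10 in all, crops included, and the job is handed in when it is done.

Besides the shell and the picture viewer there is one more tool, called after "Call:" as name([rows], argument=value, ...), one row to a line, values as JSON. apply_moves: Moves the arm, as the interface text tells. Its arguments: {"type":"object","properties":{"series":{"type":"array"},"fingers":{"type":"number"},"squeeze":{"type":"number"}},"required":["series"]}

```bash
mkdir -p pics; cat > h.py <<'E'
import numpy as np, cv2
from plant import bot
def pt(c,u,v,z=None,depth=None):
    K=np.array(c["camera_matrix"]);R=np.array(c["R"]);t=np.array(c["t"])
    d=cv2.undistortPoints(np.array([[[u,v]]],float),K,np.array([c["k1"],0,0,0,0]))[0,0]
    r=np.array([d[0],d[1],1.])
    o=-R.T@t; w=R.T@r
    s=depth if z is None else (z-o[2])/w[2]
    return o+s*w
def px(c,X):
    K=np.array(c["camera_matrix"]);R=np.array(c["R"]);t=np.array(c["t"])
    return cv2.projectPoints(np.array([X],float),cv2.Rodrigues(R)[0],t,K,np.array([c["k1"],0,0,0,0]))[0][0,0]
def shot(n):
    c=bot.calibration(n);p,d=bot.read_camera(n);return c,p,d
E
python3 - <<'E'
from h import *
for n in("top","scene"):
    c,p,d=shot(n);cv2.imwrite(f"pics/{n}0.png",p[:,:,::-1]);np.savez(f"{n}0.npz",p=p,d=d)
    print(n,np.round(-np.array(c["R"]).T@c["t"],3))
print(bot.observe())
E
```

```text
top [ 0.468 -0.033  1.184]
scene [1.765 0.67  0.897]
{'time': 0.1, 'joint_positions': array([-1.48030338e+00,  2.91254740e-01, -1.54034420e-01,  1.12670146e+00,
       -6.76434483e-06,  1.43148439e+00]), 'joint_vel': array([-0.00071129, -0.00036906,  0.00285447, -0.00143308, -0.00010288,
       -0.00071019]), 'joint_torque': array([ 3.35743811e-03, -5.37978709e+01,  3.31918037e+01,  9.43258958e-03,
       -6.24808945e-05,  4.65194475e-06]), 'position': array([ 0.11954854, -0.51080933,  0.23077987]), 'eef_rot': array([-3.11969069e+00, -3.60045992e-01, -3.51516740e-05]), 'force': array([ 0.03765336,  0.22270717, -0.59992506]), 'torque': array([-0.02491326,  0.01313095, -0.01757725]), 'grasp_force': 0.0, 'opening': 0.08511589760515709}
```

View pics/top0.png

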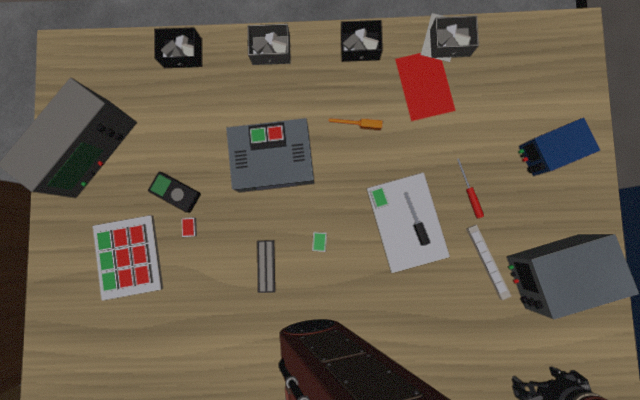

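View pics/scene0.png

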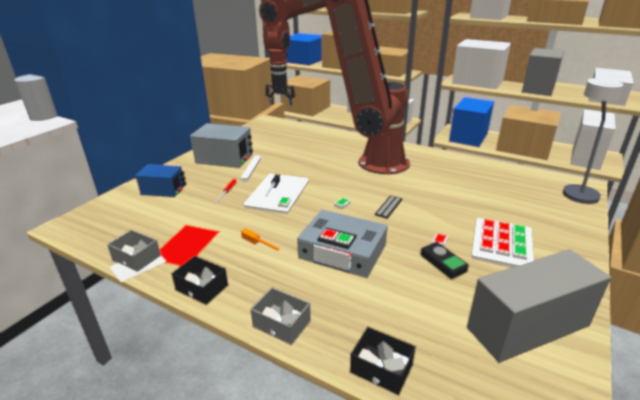

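Top view: the black-handled tool with a steel rod is at about (422,233), its rod tip at (406,193), lying on the white pad at (408,222). The grey tester is at (270,153). Candidates for the tool are the black-handled one (422,233), the red screwdriver (475,200) and the orange screwdriver (360,124). By the description it is the black one, so I'll measure that and check it in a crop.

```bash
cat >> h.py <<'E'
def cloud(c,d):
    h,w=d.shape;v,u=np.mgrid[:h,:w].astype(float)
    K=np.array(c["camera_matrix"]);R=np.array(c["R"]);t=np.array(c["t"])
    r=cv2.undistortPoints(np.stack([u,v],-1).reshape(-1,1,2),K,np.array([c["k1"],0,0,0,0])).reshape(h,w,2)
    P=np.dstack([r,np.ones((h,w))])*d[...,None]
    return (P-t)@R
def rect(P,m):
    r=cv2.minAreaRect((P[m][:,:2]*1000).astype(np.float32));return r,cv2.boxPoints(r)
def big(m):
    n,l,s,_=cv2.connectedComponentsWithStats(m.astype(np.uint8));return l==1+np.argmax(s[1:,4])
E
python3 - <<'E'
from h import *
f=np.load("top0.npz");p,d=f["p"],f["d"];c=bot.calibration("top")
P=cloud(c,d);v,u=np.mgrid[:400,:640]
hsv=cv2.cvtColor(p,cv2.COLOR_RGB2HSV)
roi=(u>215)&(u<325)&(v>105)&(v<200)
m=big(roi&(P[...,2]>.078)&(P[...,2]<.115));print("roof",rect(P,m),np.median(P[m][:,2]))
roi=(u>360)&(u<455)&(v>168)&(v<278)
print("pad z",np.median(P[225:255,385:400,2]))
# ray onto plane 0.02 for pad mask, 0.054 for handle
def plane(m,z):
    q=np.array([pt(c,a,b,z)[:2]*1000 for b,a in zip(*np.where(m))],np.float32);r=cv2.minAreaRect(q);return np.round(r[0],1),np.round(r[1],1),r[2],np.round(cv2.boxPoints(r),0).tolist()
w=big(roi&(hsv[...,2]>150)&(hsv[...,1]<60));print("pad",plane(w,.02))
k=big(roi&(hsv[...,2]<70)&(v>200));print("handle",plane(k,.05),k.sum(),np.median(P[k][:,2]))
s=roi&(hsv[...,2]<150)&(u>400)&(u<416)&(v>188)&(v<222);q=np.argwhere(s);print("tip px",q[0],"tip",pt(c,q[0][1],q[0][0],.042))
g=(cv2.resize(p[160:290,350:500],None,fx=5,fy=4.6,interpolation=cv2.INTER_CUBIC));cv2.imwrite("pics/crop.png",g[:,:,::-1])
E
```

```text
roof (((724.9523315429688, 147.4267120361328), (195.85931396484375, 249.6258087158203), 4.776171684265137), array([[616.9704  , 263.65225 ],
       [637.75507 ,  14.893253],
       [832.93427 ,  31.201172],
       [812.1496  , 279.96017 ]], dtype=float32)) 0.08908729260867504
pad z 0.020504404184574908
pad (array([ 504.4, -279.2]), array([275.8, 184.5]), 13.805663108825684, [[348.0, -223.0], [393.0, -402.0], [660.0, -336.0], [616.0, -157.0]])
handle (array([ 466.6, -312.7]), array([67.5, 27.9]), 19.512252807617188, [[430.0, -311.0], [439.0, -337.0], [503.0, -315.0], [494.0, -288.0]]) 200 0.053633516862859526
tip px [192 404] tip [ 0.59746276 -0.26825456  0.042     ]
```

View pics/crop.png

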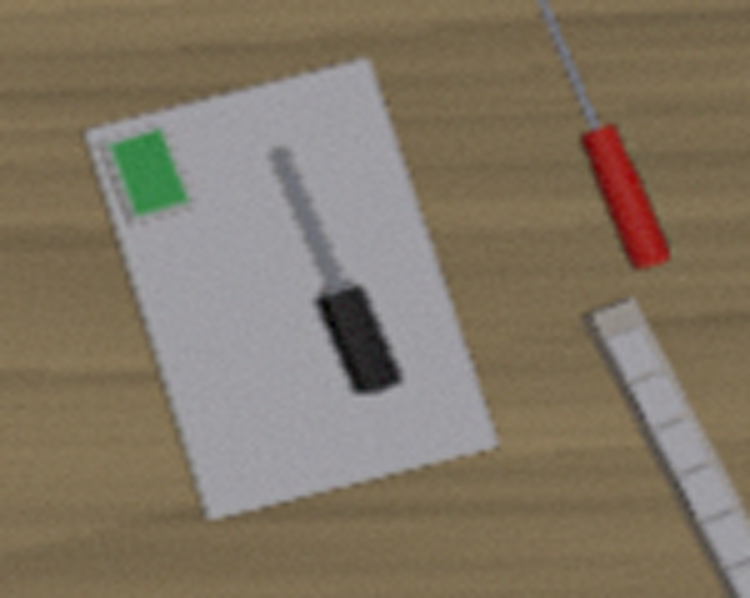

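The crop confirms the black handle and steel rod on the white pad (handle at crop (360,340)), and the red-handled screwdriver is a distractor. Measured sizes match: roof 196x250 at 89 mm, pad 276x185, handle 67x28, handle centre to tip 138 mm. Next I'll move above the handle.

```bash
cat >> h.py <<'E'
def st():
    o=bot.observe();R=cv2.Rodrigues(np.array(o["eef_rot"]))[0]
    print("t%.2f"%o["time"],"pos",np.round(o["position"]*1000,1),"yawX %.1f"%np.degrees(np.arctan2(R[1,0],R[0,0])),"z",np.round(R[:,2],3),"F",np.round(o["force"],1),"T",np.round(o["torque"],2),"open %.1f"%(o["opening"]*1000),"g %.1f"%o["grasp_force"]);return o
E
python3 -c "
from h import *
st()"
```

```text
t0.10 pos [ 119.5 -510.8  230.8] yawX 13.2 z [-0.     0.001 -1.   ] F [ 0.   0.2 -0.6] T [-0.02  0.01 -0.02] open 85.1 g 0.0
```

Call:
apply_moves([
  [3.5,2,0,0],
  [3.5,2,0,0],
  [3.5,2,0,0],
  [3.5,2,0,0],
  [3.5,2,0,0],
], fingers=1)

```text
time: 0.52
position: [0.2958, -0.4098, 0.2311]
eef_rot: [-3.121, -0.359, 0.0]
force: [0.4, -0.9, -0.6]
opening: 0.0854
grasp_force: 0.0
```

Call:
apply_moves([
  [3.5,2,0,0],
  [3.5,2,0,0],
  [3.5,2,0,0],
  [3.5,2,0,0],
  [2,1.5,0,0],
])

```text
time: 0.93
position: [0.4574, -0.3141, 0.2309]
eef_rot: [-3.12, -0.363, -0.001]
force: [-1.1, -0.4, 0.1]
opening: 0.0855
grasp_force: 0.0
```

Call:
apply_moves([
  [0,0,-2,6],
  [0,0,0,0],
  [0,0,0,0],
  [0,0,0,0],
  [0,0,0,0],
])

```text
time: 1.35
position: [0.4542, -0.317, 0.212]
eef_rot: [3.098, 0.518, 0.001]
force: [0.5, 0.0, 0.0]
opening: 0.0853
grasp_force: 0.0
```

```bash
python3 - <<'E'
from h import *
st();c,p,d=shot("wrist");cv2.imwrite("pics/w1.png",p[:,:,::-1]);np.savez("w1.npz",p=p,d=d)
P=cloud(c,d);hsv=cv2.cvtColor(p,cv2.COLOR_RGB2HSV)
print(px(c,[.466,-.313,.054]),px(c,[.597,-.268,.042]))
m=big((P[...,2]>.044)&(P[...,2]<.06)&(hsv[...,2]<90)&(np.hypot(P[...,0]-.466,P[...,1]+.313)<.07))
print(rect(P,m),np.median(P[m][:,2]))
E
```

```text
t1.35 pos [ 454.2 -317.   212. ] yawX 19.0 z [ 0.    -0.001 -1.   ] F [0.5 0.  0. ] T [-0.03  0.   -0.03] open 85.3 g 0.0
[317.46650464 170.9334737 ] [317.59554821  21.27021872]
(((467.2606201171875, -313.9931640625), (69.39639282226562, 25.138059616088867), 19.88884735107422), array([[ 430.35608, -313.97803],
       [ 438.90796, -337.6167 ],
       [ 504.16516, -314.0083 ],
       [ 495.61328, -290.36963]], dtype=float32)) 0.05366029192326975
```

View pics/w1.png

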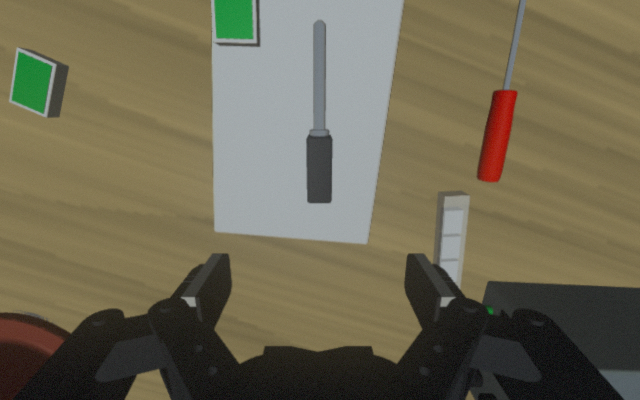

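The wrist view shows the black handle at (319,168) with the rod running to (319,22), which confirms the earlier estimate. I'll descend and grip.

Call:
apply_moves([
  [1.1,0.2,-3.5,0.7],
  [0,0,-3.5,0],
  [0,0,-3.5,0],
  [0,0,-3,0],
  [0,0,-1.5,0],
], fingers=0.8)

```text
time: 1.82
position: [0.4638, -0.3135, 0.0584]
eef_rot: [-3.092, -0.538, 0.003]
force: [-0.3, 1.0, 0.1]
opening: 0.0686
grasp_force: 0.0
```

Call:
apply_moves([
  [0,0,-1.5,0],
  [0,0,-1,0],
  [0,0,-0.8,0],
  [0,0,0,0],
  [0,0,0,0],
])

```text
time: 2.23
position: [0.4657, -0.3146, 0.0287]
eef_rot: [3.094, 0.541, 0.0]
force: [0.4, 0.3, 0.3]
opening: 0.0683
grasp_force: 0.0
```

Call:
apply_moves([
  [0,0,0,0],
  [0,0,0,0],
  [0,0,0,0],
  [0,0,0,0],
  [0,0,0,0],
], fingers=0, squeeze=80)

```text
time: 2.65
position: [0.4662, -0.3147, 0.0293]
eef_rot: [3.093, 0.542, 0.002]
force: [-0.3, -0.7, 5.8]
opening: 0.0249
grasp_force: 79.5
```

Call:
apply_moves([
  [0,0,0,0],
  [0,0,0,0],
  [0,0,0,0],
  [0,0,0,0],
  [0,0,0,0],
])

```text
time: 3.07
position: [0.4662, -0.3147, 0.0293]
eef_rot: [3.093, 0.542, 0.002]
force: [-1.0, 0.4, 5.6]
opening: 0.0247
grasp_force: 79.5
```

```bash
python3 - <<'E'
from h import *
st()
E
```

```text
t3.07 pos [ 466.2 -314.7   29.3] yawX 19.9 z [ 0.001 -0.001 -1.   ] F [-1.   0.4  5.6] T [ 0.07  0.16 -0.08] open 24.7 g 79.5
```

Gripped firmly (24.7 mm, 80 N). Now lift, turn to the tester's yaw and carry across.

Call:
apply_moves([
  [0,0,1,0],
  [0,0,3,0],
  [0,0,3.5,0],
  [0,0,3.5,0],
  [0,1,2,-3],
])

```text
time: 3.48
position: [0.4667, -0.3061, 0.1627]
eef_rot: [3.104, 0.46, 0.005]
force: [2.1, -0.8, -0.4]
opening: 0.0247
grasp_force: 78.5
```

Call:
apply_moves([
  [0,3,0,-4],
  [0,3.5,0,-4],
  [0,3.5,0,-4],
  [0,3.5,0,0],
  [0,3.5,0,0],
])

```text
time: 3.9
position: [0.4652, -0.1327, 0.1591]
eef_rot: [3.139, 0.132, 0.001]
force: [0.6, -0.3, -1.6]
opening: 0.0243
grasp_force: 78.5
```

Call:
apply_moves([
  [0,3.5,0,0],
  [0,3.5,0,0],
  [0,3.5,0,0],
  [0,3.5,0,0],
  [0,3.5,0,0],
])

```text
time: 4.32
position: [0.4652, 0.0425, 0.1591]
eef_rot: [3.139, 0.133, 0.001]
force: [0.9, -0.4, -1.5]
opening: 0.0249
grasp_force: 78.5
```

Call:
apply_moves([
  [0,3.5,0,0],
  [0,3,0,0],
  [0,1,0,0],
  [0,0,0,0],
  [0,0,0,0],
])

```text
time: 4.73
position: [0.4656, 0.1139, 0.1587]
eef_rot: [-3.137, -0.138, -0.0]
force: [-0.2, -0.7, -0.6]
opening: 0.0245
grasp_force: 78.8
```

```bash
python3 - <<'E'
from h import *
o=st();c,p,d=shot("wrist");cv2.imwrite("pics/w2.png",p[:,:,::-1]);np.savez("w2.npz",p=p,d=d)
P=cloud(c,d)
z=P[...,2];m=big((z>.08)&(z<.095)&(P[...,0]>.59));print(rect(P,m))
a=np.radians(4.78);t=o["position"]+np.array([.141*np.cos(a),.141*np.sin(a),.0127]);print("exp tip",t,px(c,t))
E
```

```text
t4.73 pos [465.6 113.9 158.7] yawX 5.0 z [ 0.     0.001 -1.   ] F [-0.2 -0.7 -0.6] T [-0.09 -0.    0.05] open 24.5 g 78.8Traceback (most recent call last):
  File "<stdin>", line 4, in <module>
  File "h.py", line 24, in big
    n,l,s,_=cv2.connectedComponentsWithStats(m.astype(np.uint8));return l==1+np.argmax(s[1:,4])
                                                                             ~~~~~~~~~^^^^^^^^^
    return _wrapfunc(a, 'argmax', axis=axis, out=out, **kwds)
    return bound(*args, **kwds)
ValueError: attempt to get argmax of an empty sequence
```

View pics/w2.png

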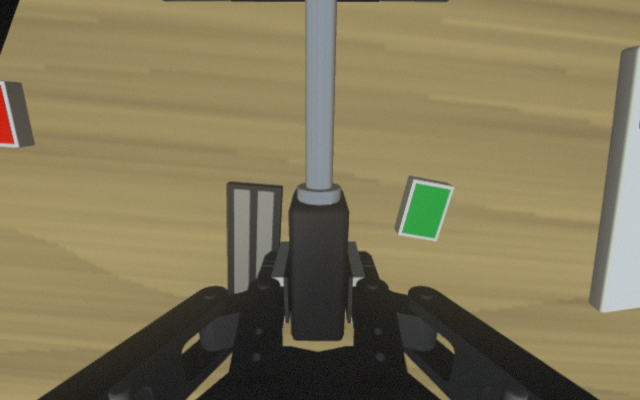

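The wrist view shows the tool straight in the fingers, with the rod along column 320 and the tester's edge at the top (row 0). I'll check that the rod is level from the depth.

```bash
python3 - <<'E'
from h import *
f=np.load("w2.npz");c=bot.calibration("wrist");P=cloud(c,f["d"])
for r in (3,20,60,100,140,175): 
    q=P[r,312:328];q=q[q[:,2].argsort()][-6:];print(r,np.round(q.mean(0)*1000,1))
for r in (210,250,300): print(r,np.round(P[r,320]*1000,1))
print(px(c,[.6277,.143-.0037,.069]))
for b in (170,440): print(np.round(P[0,b]*1000,1))
E
```

```text
3 [576.6 120.8 177.6]
20 [570.9 122.5 177.6]
60 [557.6 120.  177.5]
100 [542.8 120.1 198.2]
140 [527.9 116.8 177.5]
175 [513.4 116.4 177.6]
210 [499.9 114.8 183.5]
250 [481.9 113.2 183.9]
300 [456.2 110.9 183.3]
[299.31214985 -33.1777421 ]
[618.2 254.9   4.7]
[637.9  22.4   5.7]
```

Level, with the rod axis 12.9 mm above the TCP. I'll lower to TCP z = 32 mm and enter the channel.

Call:
apply_moves([
  [0.6,1.2,-2,0],
  [0,0,-3.5,0],
  [0,0,-3.5,0],
  [0,0,-2.5,0],
  [0,0,-1.15,0],
])

```text
time: 5.2
position: [0.4703, 0.1183, 0.0289]
eef_rot: [-3.132, -0.145, 0.007]
force: [-0.9, -0.4, -1.2]
opening: 0.0246
grasp_force: 78.8
```

Call:
apply_moves([
  [0,0,0,0],
  [0,0,0,0],
  [2,0.17,0,0],
  [2.2,0.18,0,0],
  [0,0,0,0],
])

```text
time: 5.62
position: [0.5202, 0.1232, 0.0342]
eef_rot: [-3.131, -0.147, -0.011]
force: [-0.1, -0.0, -0.4]
opening: 0.0243
grasp_force: 78.8
```

```bash
cat >> h.py <<'E'
def tip():
    o=st();R=cv2.Rodrigues(np.array(o["eef_rot"]))[0]
    t=o["position"]+R[:,0]*.1408-R[:,2]*.0129
    a=np.radians(4.78);C=np.array([[np.cos(a),-np.sin(a),0],[np.sin(a),np.cos(a),0],[0,0,1]])
    print("tip in chassis mm",np.round(1000*C.T@(t-[.6726,.143,0]),1))
E
python3 -c "
from h import *
tip()"
```

```text
t5.62 pos [520.2 123.2  34.2] yawX 5.4 z [ 0.007  0.007 -1.   ] F [-0.1 -0.  -0.4] T [-0.    0.04 -0.01] open 24.3 g 78.8
tip in chassis mm [-12.8  -5.6  48.2]
```

Call:
apply_moves([
  [0,0,0,0],
  [0,0,0,0],
  [0,0,0,0],
  [0,0,0,0],
  [0,0,0,0],
])

```text
time: 6.03
position: [0.5139, 0.1236, 0.0321]
eef_rot: [-3.131, -0.149, 0.001]
force: [0.5, 0.3, -1.3]
opening: 0.0246
grasp_force: 78.8
```

```bash
python3 -c "
from h import *
tip();print(bot.observe()['joint_positions'])"
```

```text
t6.03 pos [513.9 123.6  32.1] yawX 5.5 z [-0.001  0.007 -1.   ] F [ 0.5  0.3 -1.3] T [-0.01 -0.03  0.01] open 24.6 g 78.8
tip in chassis mm [-19.   -4.5  45. ]
[ 0.09346941  0.49555413 -0.42599158  0.64932108  0.00666853  3.13968407]
```

Joint 6 is at its limit (3.14), so the yaw can't go below q1 here. The -y side is free, and the +y side can be done at a slightly larger yaw. I'll start probing on the -y side.

Call:
apply_moves([
  [0,-0.8,0,0],
  [0,0,0,0],
  [1,0.08,0,0],
  [1.2,0.1,0,0],
  [0,0,0,0],
])

```text
time: 6.45
position: [0.5346, 0.1169, 0.0309]
eef_rot: [-3.132, -0.149, 0.008]
force: [-4.9, -0.4, -1.4]
opening: 0.0246
grasp_force: 78.8
```

Call:
apply_moves([
  [0,0,0,0],
  [0,0,0,0],
  [0,0,0,0],
  [0,0,0,0],
  [0,0,0,0],
])

```text
time: 6.87
position: [0.5346, 0.117, 0.0312]
eef_rot: [-3.132, -0.149, 0.005]
force: [-5.1, -1.6, -1.9]
opening: 0.0246
grasp_force: 78.7
```

```bash
python3 -c "
from h import *
tip()"
```

```text
t6.87 pos [534.6 117.   31.2] yawX 5.4 z [-0.004  0.006 -1.   ] F [-5.1 -1.6 -1.9] T [-0.31  1.29 -0.18] open 24.6 g 78.7
tip in chassis mm [  1.1 -12.8  43.7]
```

The face is felt at tip x of about 1 mm, y = -13 (5 N, soft). I'll probe along -y in 7 mm steps.

Call:
apply_moves([
  [-0.7,-0.06,0,0],
  [0,-0.7,0,0],
  [1.1,0.08,0,0],
  [0,0,0,0],
  [0,0,0,0],
])

```text
time: 7.28
position: [0.5356, 0.1098, 0.0305]
eef_rot: [-3.132, -0.149, 0.014]
force: [-14.7, -0.8, 2.1]
opening: 0.0246
grasp_force: 79.6
```

Call:
apply_moves([
  [-1.0,-0.06,0,0],
  [0,-0.7,0,0],
  [1.1,0.08,0,0],
  [0,0,0,0],
  [0,0,0,0],
])

```text
time: 7.7
position: [0.5364, 0.1032, 0.0302]
eef_rot: [-3.131, -0.15, 0.015]
force: [-11.6, 1.3, -6.0]
opening: 0.0246
grasp_force: 78.9
```

Call:
apply_moves([
  [-1.0,-0.08,0,0],
  [0,-0.7,0,0],
  [1.1,0.08,0,0],
  [0,0,0,0],
  [0,0,0,0],
])

```text
time: 8.12
position: [0.537, 0.0952, 0.03]
eef_rot: [-3.132, -0.148, 0.017]
force: [-12.9, -1.6, -6.3]
opening: 0.0243
grasp_force: 78.9
```

```bash
python3 -c "
from h import *
tip()"
```

```text
t8.12 pos [537.   95.2  30. ] yawX 5.4 z [-0.011  0.005 -1.   ] F [-12.9  -1.6  -6.3] T [-0.53  3.33 -0.1 ] open 24.3 g 78.9
tip in chassis mm [  1.8 -34.8  41.4]
```

No slot in the -13 to -35 range. Next I'll retreat, turn 3.6° and probe from y = -6 upward.

Call:
apply_moves([
  [-1.5,-0.12,0,0],
  [0,0.5,0.1,3.6],
  [-0.1,1.5,0,0],
  [0,0,0,0],
  [0,0,0,0],
])

```text
time: 8.53
position: [0.5276, 0.1152, 0.0333]
eef_rot: [-3.125, -0.248, -0.002]
force: [0.2, 0.3, -1.5]
opening: 0.0246
grasp_force: 79.5
```

```bash
python3 -c "
from h import *
tip()"
```

```text
t8.53 pos [527.6 115.2  33.3] yawX 9.1 z [ 0.001  0.006 -1.   ] F [ 0.2  0.3 -1.5] T [0.01 0.06 0.03] open 24.6 g 79.5
tip in chassis mm [-6.5 -5.2 46.5]
```

Call:
apply_moves([
  [1.1,0.09,-0.1,0],
  [0,0,0,0],
  [0,0,0,0],
  [0,0,0,0],
  [0,0,0,0],
])

```text
time: 8.95
position: [0.5355, 0.1153, 0.0309]
eef_rot: [-3.126, -0.247, 0.007]
force: [-5.0, -0.5, -4.8]
opening: 0.0251
grasp_force: 79.0
```

Call:
apply_moves([
  [-1.1,-0.09,0,0],
  [-0.06,0.7,0,0],
  [1.1,0.09,0,0],
  [0,0,0,0],
  [0,0,0,0],
])

```text
time: 9.37
position: [0.5349, 0.1234, 0.0313]
eef_rot: [-3.125, -0.248, 0.007]
force: [-8.3, -0.4, 1.7]
opening: 0.0244
grasp_force: 79.9
```

Call:
apply_moves([
  [-1.1,-0.09,0,0],
  [-0.06,0.7,0,0],
  [1.1,0.09,0,0],
  [0,0,0,0],
  [0,0,0,0],
])

```text
time: 9.78
position: [0.5376, 0.1312, 0.0323]
eef_rot: [-3.124, -0.249, -0.003]
force: [0.0, 1.6, -1.0]
opening: 0.0243
grasp_force: 79.5
```

```bash
python3 -c "
from h import *
tip();print(bot.observe()['joint_positions'][5])"
```

```text
t9.78 pos [537.6 131.2  32.3] yawX 9.1 z [ 0.001  0.007 -1.   ] F [ 0.   1.6 -1. ] T [0.26 0.03 0.2 ] open 24.3 g 79.5
tip in chassis mm [ 4.9 10.  45.5]
3.0857476810183933
```

The rod entered freely at y of about 10 with no x force: that's the slot. The small +y force suggests its middle lies a bit further +y. I'll centre, straighten the yaw somewhat and advance slowly.

Call:
apply_moves([
  [0,0.55,0,-1.5],
  [0,0,0,0],
  [0,0,0,0],
  [0.5,0.04,0,0],
  [0,0,0,0],
])

```text
time: 10.2
position: [0.5421, 0.1363, 0.032]
eef_rot: [-3.128, -0.207, -0.001]
force: [0.8, 0.3, -0.9]
opening: 0.0249
grasp_force: 79.5
```

```bash
python3 -c "
from h import *
tip();print(bot.observe()['joint_positions'][5])"
```

```text
t10.20 pos [542.1 136.3  32. ] yawX 7.6 z [ 0.     0.007 -1.   ] F [ 0.8  0.3 -0.9] T [ 0.11 -0.01  0.1 ] open 24.9 g 79.5
tip in chassis mm [10. 11. 45.]
3.120908340733517
```

Free of contact, with the tip at x = 10. Now push.

Call:
apply_moves([
  [0.5,0.05,0,0],
  [0.5,0.05,0,0],
  [0.5,0.05,0,0],
  [0,0,0,0],
  [0,0,0,0],
])

```text
time: 10.62
position: [0.5564, 0.1381, 0.0316]
eef_rot: [-3.128, -0.207, 0.001]
force: [-0.2, 2.2, -2.8]
opening: 0.0248
grasp_force: 79.5
```

```bash
python3 -c "
from h import *
tip();print(bot.observe()['joint_positions'][5])"
```

```text
t10.62 pos [556.4 138.1  31.6] yawX 7.6 z [-0.001  0.007 -1.   ] F [-0.2  2.2 -2.8] T [0.36 0.2  0.24] open 24.8 g 79.5
tip in chassis mm [24.5 11.5 44.5]
3.1210045019166732
```

Call:
apply_moves([
  [0.5,0.15,0,0],
  [0.5,0.1,0,0],
  [0.5,0.05,0,0],
  [0.5,0.04,0,0],
  [0,0,0,0],
])

```text
time: 11.03
position: [0.5774, 0.1414, 0.0318]
eef_rot: [-3.128, -0.207, -0.001]
force: [-1.0, -1.1, -1.3]
opening: 0.0245
grasp_force: 79.4
```

```bash
python3 -c "
from h import *
tip();print(bot.observe()['joint_positions'][5])"
```

```text
t11.03 pos [577.4 141.4  31.8] yawX 7.6 z [ 0.     0.007 -1.   ] F [-1.  -1.1 -1.3] T [-0.05  0.26 -0.02] open 24.5 g 79.4
tip in chassis mm [45.6 13.1 44.8]
3.1230222290313576
```

```bash
cat > tray.py <<'E'
from h import *
a=np.radians(4.78);C=np.array([[np.cos(a),-np.sin(a),0],[np.sin(a),np.cos(a),0],[0,0,1]])
c,p,d=shot("scene");q=(cloud(c,d)-[.6726,.143,0])@C
m=(d>0)&(abs(q[...,1])<.055)&(q[...,2]>.025)&(q[...,2]<.06)&(q[...,0]>.1)&(q[...,0]<.22)
print(m.sum(),np.percentile(q[m][:,0]*1000,[10,50,90]))
E
python3 tray.py
```

```text
500 [109.19869282 182.2228915  186.77800436]
```

The tray front is at about 184 mm, so it is roughly 34 mm out. Now withdraw the rod.

Call:
apply_moves([
  [-1.0,-0.1,0,0],
  [-1.5,-0.14,0,0],
  [-1.5,-0.14,0,0],
  [-1.5,-0.13,0,0],
  [0,0,0,0],
])

```text
time: 11.5
position: [0.519, 0.1362, 0.0319]
eef_rot: [-3.128, -0.207, 0.002]
force: [0.7, -0.2, -1.2]
opening: 0.0247
grasp_force: 79.4
```

Call:
apply_moves([
  [-2.0,-0.17,0,0],
  [-2.0,-0.17,0,0],
  [-2.0,-0.17,0,0],
  [0,0,0,0],
  [0,0,0,0],
])

```text
time: 11.92
position: [0.4619, 0.1313, 0.0323]
eef_rot: [-3.128, -0.207, -0.002]
force: [0.6, -0.1, -0.9]
opening: 0.0243
grasp_force: 79.4
```

```bash
python3 -c "
from h import *
tip()";python3 tray.py
```

```text
t11.92 pos [461.9 131.3  32.3] yawX 7.6 z [ 0.001  0.007 -1.   ] F [ 0.6 -0.1 -0.9] T [-0.   -0.01  0.01] open 24.3 g 79.4
tip in chassis mm [-70.3  12.7  45.5]
497 [109.39319376 182.36741065 186.6940195 ]
```

The rod is clear and the tray stays out. Lift and carry the tool back to the pad.

Call:
apply_moves([
  [0,0,2,0],
  [0,0,3.5,0],
  [0,0,3.5,0],
  [0,0,3,0],
  [0,-2,1,3],
])

```text
time: 12.38
position: [0.4653, 0.1131, 0.1667]
eef_rot: [-3.12, -0.291, -0.012]
force: [0.7, 0.3, -0.4]
opening: 0.0248
grasp_force: 79.5
```

Call:
apply_moves([
  [0,-3.5,0,3.3],
  [0,-3.5,0,3],
  [0,-3.5,0,3],
  [0,-3.5,0,0],
  [0,-3.5,0,0],
])

```text
time: 12.8
position: [0.4628, -0.0662, 0.1625]
eef_rot: [-3.089, -0.542, -0.002]
force: [0.8, 0.0, -1.7]
opening: 0.0245
grasp_force: 79.5
```

Call:
apply_moves([
  [0,-3.5,0,0],
  [0,-3.5,0,0],
  [0,-3.5,0,0],
  [0,-3.5,0,0],
  [0,-3.5,0,0],
])

```text
time: 13.22
position: [0.4623, -0.2419, 0.1624]
eef_rot: [-3.09, -0.541, -0.001]
force: [0.9, -0.0, -1.0]
opening: 0.0241
grasp_force: 79.5
```

Call:
apply_moves([
  [0,-3.5,0,0],
  [0.4,-3,0,0],
  [0,-1,0,0],
  [0,0,0,0],
  [0,0,0,0],
])

```text
time: 13.63
position: [0.4655, -0.3144, 0.1617]
eef_rot: [-3.088, -0.539, 0.001]
force: [-0.0, 0.9, -1.7]
opening: 0.0252
grasp_force: 79.5
```

```bash
python3 -c "
from h import *
st()"
```

```text
t13.63 pos [ 465.5 -314.4  161.7] yawX 19.8 z [-0.002  0.006 -1.   ] F [-0.   0.9 -1.7] T [-0.    0.04  0.02] open 25.2 g 79.5
```

Call:
apply_moves([
  [0,0,-3.5,0],
  [0,0,-3.5,0],
  [0,0,-3,0],
  [0,0,-1.5,0],
  [0,0,-0.8,0],
])

```text
time: 14.05
position: [0.4642, -0.3114, 0.0366]
eef_rot: [-3.085, -0.543, 0.005]
force: [-0.6, 0.2, -0.3]
opening: 0.0246
grasp_force: 79.5
```

Call:
apply_moves([
  [0,0,-0.5,0],
  [0,0,-0.3,0],
  [0,0,-0.1,0],
  [0,0,0,0],
  [0,0,0,0],
])

```text
time: 14.47
position: [0.4657, -0.3143, 0.0308]
eef_rot: [-3.089, -0.541, 0.0]
force: [1.2, 0.4, -0.8]
opening: 0.0245
grasp_force: 79.5
```

```bash
python3 -c "
from h import *
st()"
```

```text
t14.47 pos [ 465.7 -314.3   30.8] yawX 19.9 z [-0.001  0.005 -1.   ] F [ 1.2  0.4 -0.8] T [-0.06  0.02  0.01] open 24.5 g 79.5
```

Call:
apply_moves([
  [0,0,-0.1,0],
  [0,0,-0.05,0],
  [0,0,0,0],
  [0,0,0,0],
  [0,0,0,0],
])

```text
time: 14.88
position: [0.4656, -0.3144, 0.0293]
eef_rot: [-3.089, -0.541, 0.0]
force: [-1.6, 0.7, 6.5]
opening: 0.0244
grasp_force: 80.6
```

Call:
apply_moves([
  [0,0,0,0],
  [0,0,0,0],
  [0,0,0,0],
  [0,0,0,0],
  [0,0,0,0],
], fingers=0.8, squeeze=20)

```text
time: 15.3
position: [0.4651, -0.3139, 0.0283]
eef_rot: [-3.088, -0.541, 0.002]
force: [-0.2, 0.1, 0.4]
opening: 0.0682
grasp_force: 0.0
```

Call:
apply_moves([
  [0,0,0,0],
  [0,0,1,0],
  [0,0,2,0],
  [0,0,3.5,0],
  [0,0,3.5,0],
])

```text
time: 15.72
position: [0.4643, -0.3132, 0.1294]
eef_rot: [-3.086, -0.541, 0.004]
force: [0.8, 0.1, 0.9]
opening: 0.0683
grasp_force: 0.0
```

Call:
apply_moves([
  [-2,0,3.5,0],
  [-3,0,3,0],
  [-3,0,0,0],
  [0,0,0,0],
  [0,0,0,0],
])

```text
time: 16.13
position: [0.3849, -0.3141, 0.1942]
eef_rot: [-3.09, -0.539, 0.0]
force: [0.7, 0.6, 0.4]
opening: 0.0684
grasp_force: 0.0
```

```bash
python3 - <<'E'
from h import *
st();c,p,d=shot("wrist");cv2.imwrite("pics/w3.png",p[:,:,::-1])
P=cloud(c,d);hsv=cv2.cvtColor(p,cv2.COLOR_RGB2HSV)
m=big((P[...,2]>.044)&(P[...,2]<.065)&(hsv[...,2]<90)&(np.hypot(P[...,0]-.466,P[...,1]+.313)<.08))
print(rect(P,m)[0],np.median(P[m][:,2]))
for r in (.06,.1,.12,.135):
    t=np.array([.467+r*np.cos(.345),-.314+r*np.sin(.345),.048]);u,v=np.round(px(c,t)).astype(int);print(r,np.round(P[v-1:v+2,u-1:u+2,2].max()*1000,1))
E
python3 tray.py
```

```text
t16.13 pos [ 384.9 -314.1  194.2] yawX 19.8 z [-0.001  0.005 -1.   ] F [0.7 0.6 0.4] T [ 0.03 -0.01 -0.01] open 68.4 g 0.0
((466.2151794433594, -313.8095397949219), (70.49893951416016, 25.89006805419922), 20.14491081237793) 0.053760462978801646
0.06 48.7
0.1 279.4
0.12 269.5
0.135 0.7
499 [109.87132705 182.50222336 186.58298549]
```

View pics/w3.png

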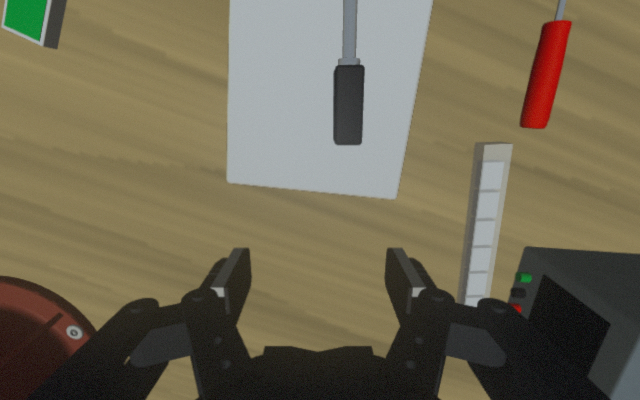

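The picture shows the tool flat on the pad (handle at (348,105)) with the gripper clear. The tray is still out.

```bash
python3 -c "
from h import *
print(bot.job_done())"
```

```text
the job is handed in; nothing more can be done
None
```

The job is handed in (no verdict came back): I found the slot about 12 mm to the left of the face's middle, the tray measured about 34 mm out, and the tool lies flat on the pad where it started.

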